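# Charge the burnishing tumbler with lock cylinders and steel balls

### The job

Get the small orange-bowled burnishing tumbler ready and running: first dip the brush's bristle tip briefly into the open paste pot and dab it on the floor of the empty bowl, then put every lock cylinder that is on the bench into the bowl and tip in all the steel balls from both scoops, bringing each scoop's lip down close over the bowl rim (within about 3 cm) before you start to tip it, so that no ball bounces out. When everything is in, seat the grey lid squarely on the bowl, and after that turn the timer knob clockwise to its stop; leave the brush lying flat and both empty scoops standing level on the bench, and do not disturb the oil bottle and the padlock.

Things in the scene. Friction and masses are not known exactly. Their poses are not given: they have to be found in the camera images.
- tumbler: burnishing tumbler, fixed: blue base, orange open bowl, blue control tower. Origin: on the bench under the bowl axis, z up. Bowl: rim 112 mm above the origin, mouth 140 mm wide inside, 148 outside, upright walls; flat floor 116 mm across, 55 mm above the origin. Tower on the -x side (towards the robot), axis 113 mm from the bowl axis, 64 x 66 mm, 92 mm high.
- timer (a joint): angle of the timer knob on top of the control tower (rad): starts near 0, grows as the knob is turned clockwise seen from above, end stop at 1.57; it stays where it is left (friction 0.03 N m, no spring).
- timer_grip (a point): the timer knob's grip point, on its upright axis at the height to grip: 130 mm above the bench. Black bar grip 30 mm long, 14 mm thick and 32 mm tall (from 107 to 139 mm above the bench) on a round base; at joint value 0 the bar lies along the tumbler's x axis, and it turns with the joint value.
- lid: loose round grey lid, 156 mm across, 180 g, knob up. Origin: centre of its underside, z up. A plug 130 mm across, 8 mm high, fits the bowl mouth with 5 mm play; seated, the origin is 8 mm below the rim plane. Flange 8 to 18 mm above the origin; on the axis a round black knob, 30 mm across from 29 to 45 mm above the origin (neck 20 mm), top at 47 mm.
- pot: small open green paste pot with a bright rim, fixed; origin: centre of its underside on the bench. 74 mm across, 30 mm high, wall 2.5 mm, mouth 68 mm wide inside, inner floor 3 mm above the bench. Behind it (about x = 0.54, y = 0.06) the black-balled lever of the fixed key cutter reaches out about 110 mm above the bench: keep the hand to the right of it.
- brush: flat swarf brush, 167 mm long, 50 g, lying flat; origin: underside at mid-length. Long axis y, bristles towards -y. Wooden handle 22 mm wide (x), 11 mm thick, from y = -25 to +83 mm; ferrule and bristles 26 mm wide, 13 mm thick, from y = -25 to -83 mm (stiff, they do not bend). Balances near the origin; pinch the handle across its 22 mm width.
- brush_tip (a point): middle of the bristle tip, 83 mm from the brush's origin towards its -y, 6 mm above its underside.
- cylinder_1: brass mortise lock cylinder standing on end, 35 mm across at the top flange, slightly narrower below, 30 mm high, 110 g; origin: centre of its underside, z up. It may lie in the bowl any way up. One to three of the three cylinders are present. Behind them the key cutter's fixed grey plinth, 32 mm high, begins at x = 0.55.
- cylinder_2: brass mortise lock cylinder standing on end, 35 mm across at the top flange, slightly narrower below, 30 mm high, 110 g; origin: centre of its underside, z up. It may lie in the bowl any way up. One to three of the three cylinders are present. Behind them the key cutter's fixed grey plinth, 32 mm high, begins at x = 0.55.
- cylinder_3: brass mortise lock cylinder standing on end, 35 mm across at the top flange, slightly narrower below, 30 mm high, 110 g; origin: centre of its underside, z up. It may lie in the bowl any way up. One to three of the three cylinders are present. Behind them the key cutter's fixed grey plinth, 32 mm high, begins at x = 0.55.
- scoop_a: steel scoop like a dustpan, 120 g, with 4 loose balls. Origin: underside; +x is the pouring direction, z up. Flat floor from x = -46 to 15 mm, then a 15 degree ramp up to the open lip; balls stay in while level, roll out when tipped forward over about 20 degrees (45 empties it). Walls 24 mm high, 54 mm apart outside. Handle block at x = -53 mm: 12 mm thick (x), 28 wide (y), 28 to 74 mm high.
- scoop_b: steel scoop like a dustpan, 120 g, with 4 loose balls. Origin: underside; +x is the pouring direction, z up. Flat floor from x = -46 to 15 mm, then a 15 degree ramp up to the open lip; balls stay in while level, roll out when tipped forward over about 20 degrees (45 empties it). Walls 24 mm high, 54 mm apart outside. Handle block at x = -53 mm: 12 mm thick (x), 28 wide (y), 28 to 74 mm high.
- scoop_a_lip (a point): middle of the scoop's pouring lip, 56.5 mm ahead (+x) of the scoop's origin and 13.5 mm above it.
- scoop_b_lip (a point): middle of the scoop's pouring lip, 56.5 mm ahead (+x) of the scoop's origin and 13.5 mm above it.
- ball_a1: bright steel bearing ball, 14 mm across, 11 g, at first in scoop_a; origin: its centre.
- ball_a2: bright steel bearing ball, 14 mm across, 11 g, at first in scoop_a; origin: its centre.
- ball_a3: bright steel bearing ball, 14 mm across, 11 g, at first in scoop_a; origin: its centre.
- ball_a4: bright steel bearing ball, 14 mm across, 11 g, at first in scoop_a; origin: its centre.
- ball_b1: bright steel bearing ball, 14 mm across, 11 g, at first in scoop_b; origin: its centre.
- ball_b2: bright steel bearing ball, 14 mm across, 11 g, at first in scoop_b; origin: its centre.
- ball_b3: bright steel bearing ball, 14 mm across, 11 g, at first in scoop_b; origin: its centre.
- ball_b4: bright steel bearing ball, 14 mm across, 11 g, at first in scoop_b; origin: its centre.
- oil: white oil bottle with a red nozzle, 37 mm across and 122 mm high, standing loose: leave it alone. Origin: centre of its underside.
- padlock: brass padlock, 68 x 42 x 17 mm, lying loose on the bench: leave it alone. Origin: on its underside.

How it is judged:
By the outcome, as a careful person would: the job done as asked, in the order asked, and still so for the second after the job is handed in, with the robot touching nothing.
Of cylinder_1, cylinder_2, cylinder_3 only 1 to 3 are there at a start; the rules pass over those that are not, and their reading is None.
At some moment in a run one of brush, lid, cylinder_1, cylinder_2, cylinder_3 may be knocked a few centimetres aside while the robot is not near it.
It also fails if it takes over 210 s, if anything falls off the work surface, if the arm or the gripper's body presses on something with over 40 N, if the wrist force passes 120 N, or if a joint passes its speed limit or range.

### The arm

A 7-joint arm with a two-finger parallel gripper is mounted at the origin on a cart in front of the work surface, level with it; the furniture and walls round the work are solid. World frame = base frame: x ahead of the robot, y to its left, z up, the work surface at z = 0. Lengths are in m, angles in rad, forces in N, time in s.
With the tool pointing down it reaches from about 0.425 to 0.95 m from the base axis. Payload 4.7 kg.
Tool frame: the origin (TCP) lies between the finger pads; the fingertips stand manip.nose_length ahead of it and the grasp point (between the pads) lies 5 mm behind it (manip.nose_length is the distance from the TCP to the fingertips, in m); z points along the fingers, y is the line along which they close (so a half turn about z gives the same grasp; the last joint's range is limited). The gripper opens to 85 mm and grips with 20 to 120 N. Pads are 22 mm wide; open, the fingers measure 114 mm over their backs; the gripper's body (76 mm by 85 mm) begins 54 mm behind the grasp point. The pads swing forward as they close: fully open they stand 13 mm farther back than shut.
Start: joints at [1.175, 0.469, -0.049, 1.532, 0.024, 1.141, -0.082], TCP at [0.242, -0.63, 0.245] pointing down, gripper open.
Joint ranges: [-2.59, 2.59], [-0.33, 1.99], [-1.39, 1.29], [0.1, 2.45], [-1.04, 4.18], [0.21, 1.99], [-2.66, 2.66]. Speed limits (rad/s): [2.57, 2.57, 3.14, 3.14, 3.14, 3.14, 3.14].

### API

Orientations are given as [roll, pitch, yaw] about the fixed x, y, z axes, in that order (R = Rz(yaw) Ry(pitch) Rx(roll)).
In Python, from plant import manip gives the robot as it stands. Calls block until the motion is done:
- manip.movep(position, orientation): joint-space move of the TCP to a pose.
- manip.movel(position, attitude=None, feed=0.15): straight line of the TCP; attitude=None keeps the orientation; feed is the mean speed in m/s.
- manip.move_j(angles): joint-space move.
- manip.gripper_open() and manip.gripper_close(squeeze=None): open the fingers fully, or close them until they stop; squeeze is the grip in N (None keeps the last).
- manip.sleep(seconds).
- manip.solve_ik(position, orientation): joint angles nearest the present ones, or None.
- manip.observe(): the state.
- manip.camera(name): name is "scene" or "top" or "wrist"; returns (picture, depth): 400x640x3 uint8, red, green, blue; 400x640 float32, m along the optical axis (not along the pixel's ray), 0 where there is no reading.
- manip.get_calibration(name): a dict with "fx", "fy", "cx", "cy" (pixels), "k1" (the pictures are not rectified: a ray, as slopes to the right and down, at radius r is drawn at 1 + k1 r^2 times it, then the intrinsics apply), "xyz" and "orientation" of the camera in the world. Camera axes: x right, y up, looking along -z (the intrinsics and any distortion apply to the point x, -y, -z); pixel columns grow to the right and rows downward; lengths in m; the calibration is good to about 2 mm. A picture is of the moment at which its call begins: read the wrist's pose just before it. get_calibration takes no time and is no camera call; for the wrist camera it gives the pose at the moment of the call.
A pose or a line that the arm cannot do raises manip.IKError and nothing moves.
- manip.job_done(): hands the job in; it is judged then, once.
The state is a dict: "time_s": time; "joint_positions": joint angles; "qd": joint speeds; "joint_efforts": joint torques, N m; "tool_pos": TCP position; "tcp_rot": TCP orientation; "force": force on the tool from outside, world axes, zero at the start; "ft_torque": the same for the moment, N m; "gripper_width": opening from 0.0 (shut) to 1.0 (fully open); "grip_force": force on a finger pad.
Only numpy, scipy, OpenCV 4.12 (cv2) and the standard library are available. Lean on these libraries where they do the work, as an engineer would, in place of code of your own. Each camera call takes 0.05 s, during which the arm holds its last target. There are 200 camera calls.

## Working session

There is one attempt and no reset: what is moved stays moved. The work goes in short steps, each a Python script; the robot and the scene stay as the last script left them, time stands still between calls to the robot, and variables do not carry over. Pictures are saved under pics/ and viewed, at most 14 in all, crops included, and the job is handed in when it is done.

```bash
ls; mkdir -p pics
cat > h.py <<'E'
import numpy as np, cv2
from scipy.spatial.transform import Rotation as R
from plant import manip
def rot(rpy): return R.from_euler('xyz',rpy)
def shot(name,save=None):
    c=manip.get_calibration(name); im,d=manip.camera(name)
    if save: cv2.imwrite('pics/'+save,im[:,:,::-1])
    return im,d,c
def rays(c,uv):
    uv=np.atleast_2d(np.asarray(uv,float))
    K=np.array([[c['fx'],0,c['cx']],[0,c['fy'],c['cy']],[0,0,1]])
    p=np.stack([(uv[:,0]-c['cx'])/c['fx'],(uv[:,1]-c['cy'])/c['fy']],1); q=p.copy()
    for _ in range(20): q=p/(1+c['k1']*(q**2).sum(1,keepdims=True))
    return rot(c['orientation']).apply(np.stack([q[:,0],-q[:,1],-np.ones(len(q))],1))
def onplane(c,uv,z):
    r=rays(c,uv); o=np.array(c['xyz']); return o+r*((z-o[2])/r[:,2])[:,None]
def cloud(d,c):
    h,w=d.shape; u,v=np.meshgrid(np.arange(w),np.arange(h))
    r=rays(c,np.stack([u.ravel(),v.ravel()],1))
    P=np.array(c['xyz'])+r*d.ravel()[:,None]; P[d.ravel()==0]=np.nan
    return P.reshape(h,w,3)
E
python3 - <<'E'
from h import *
for n in ('scene','top'):
    im,d,c=shot(n,n+'0.png'); print(n,c)
    np.savez(n+'0.npz',im=im,d=d)
s=manip.observe();print(s['time_s'],s['tcp_rot'],manip.nose_length)
E
```

```text
pics
scene {'fx': 431.36534592649673, 'fy': 431.36534592649673, 'cx': 324.7159386657548, 'cy': 198.92417526731077, 'k1': -0.02303357750585032, 'xyz': array([-0.26034229,  0.4501027 ,  1.13244915]), 'orientation': array([ 0.68145949,  0.01582065, -2.11034084])}
top {'fx': 463.5396845861535, 'fy': 463.5396845861535, 'cx': 317.6526502308795, 'cy': 206.12218361541267, 'k1': -0.05184401426589318, 'xyz': array([0.29625731, 0.03605808, 1.72174084]), 'orientation': array([ 0.11637365, -0.00373457, -1.58256054])}
0.1 [-3.13986279e+00  4.47026961e-05  3.66818719e-01] 0.014
```

View pics/top0.png

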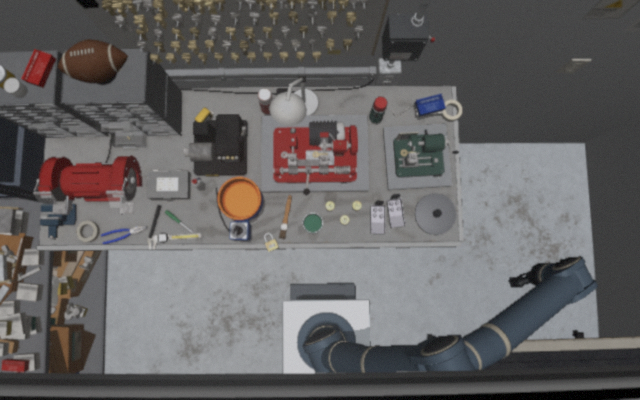

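View pics/scene0.png

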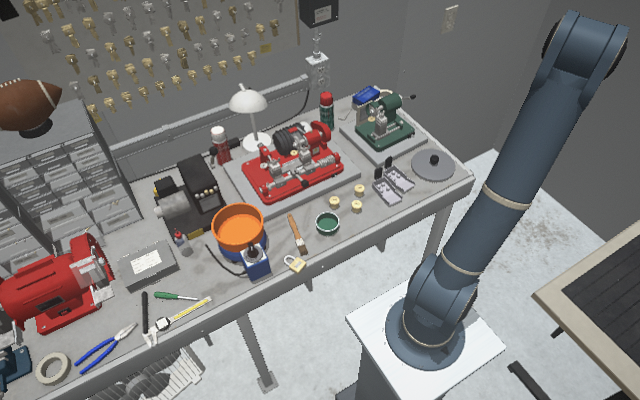

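The top view shows the orange bowl at (239,199), brush at (286,217), pot at (312,222), three cylinders at (330,205), (357,205) and (344,219), scoops at (378,217) and (396,210) with their handles away from the robot, and the lid at (434,213). The padlock is at (270,241) and the oil bottle near (197,184). The scene view agrees.

Run:
```python
from h import *
z=np.load('top0.npz'); im,d=z['im'],z['d']; c=manip.get_calibration('top')
cv2.imwrite('pics/crop0.png',cv2.resize(im[165:260,185:465,::-1],None,fx=2.85,fy=2.85,interpolation=cv2.INTER_CUBIC))
P=cloud(d,c)
pts={'bowl':(239,199,.112),'knob':(239,231,.13),'pot':(312.5,222,.03),'c1':(330,205,.03),'c2':(357,205,.03),'c3':(344,219,.03),'sa':(378,217,.01),'sb':(396,210,.01),'ha':(378,203,.074),'hb':(396,198,.074),'lid':(434,213,.02),'brush':(286,217,.01),'oil':(197,184,.12),'padlock':(270,241,.01),'lever':(306,191,.11)}
for k,(u,v,zz) in pts.items(): print(k,onplane(c,(u,v),zz)[0].round(3),P[int(v),int(u)].round(3))
```

```text
bowl [0.513 0.303 0.112] [0.521 0.313 0.051]
knob [0.399 0.299 0.13 ] [0.401 0.303 0.107]
pot [0.436 0.047 0.03 ] [0.438 0.049 0.005]
c1 [ 0.498 -0.018  0.03 ] [ 0.498 -0.018  0.025]
c2 [ 0.496 -0.117  0.03 ] [ 0.496 -0.117  0.031]
c3 [ 0.445 -0.069  0.03 ] [ 0.445 -0.068  0.032]
sa [ 0.453 -0.196  0.01 ] [ 0.453 -0.197  0.007]
sb [ 0.478 -0.264  0.01 ] [ 0.479 -0.266  0.   ]
ha [ 0.498 -0.189  0.074] [ 0.498 -0.19   0.069]
hb [ 0.515 -0.254  0.074] [ 0.519 -0.26   0.041]
lid [ 0.465 -0.403  0.02 ] [ 0.462 -0.396  0.049]
brush [0.457 0.145 0.01 ] [0.457 0.145 0.009]
oil [0.566 0.45  0.12 ] [0.572 0.459 0.085]
padlock [0.369 0.205 0.01 ] [0.369 0.205 0.01 ]
lever [0.539 0.068 0.11 ] [0.535 0.068 0.132]
```

View pics/crop0.png

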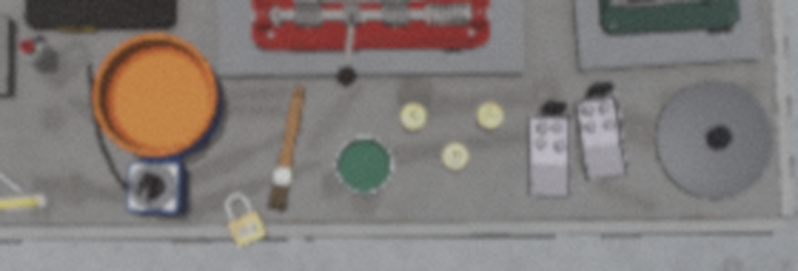

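```bash
cat >> h.py <<'E'
def att(zd,yd):
    z=np.array(zd,float); z/=np.linalg.norm(z); y=np.array(yd,float); y-=z*(y@z); y/=np.linalg.norm(y)
    return R.from_matrix(np.stack([np.cross(y,z),y,z],1)).as_euler('xyz')
def down(a): return att([0,0,-1],[np.cos(a),np.sin(a),0])
def tilt(h,t,along=False,flip=1):
    """tool tilted by t away from heading h (hand leans over h); closing axis across h, or along h"""
    H=np.array([np.cos(h),np.sin(h),0]); z=-np.sin(t)*H*1+np.array([0,0,-np.cos(t)])
    y=flip*(H if along else np.array([-H[1],H[0],0]))
    return att(z,y)
E
python3 - <<'E'
from h import *
rad=np.radians
B=np.array([.513,.303,0]);pot=np.array([.436,.047,0])
def t(n,p,o):
    q=manip.solve_ik(list(p),list(o)); print(n,None if q is None else np.round(q,2))
for hd in (90,110,135,180):
  for ti in (40,50):
   H=np.array([np.cos(rad(hd)),np.sin(rad(hd)),0])
   for f in (1,-1):
    g=.108*np.cos(rad(ti)); G=.108*np.sin(rad(ti))
    t(('pot',hd,ti,f),pot-H*g+[0,0,.012+G],tilt(rad(hd),rad(ti),False,f))
    t(('bowl',hd,ti,f),B-H*g+[0,0,.062+G],tilt(rad(hd),rad(ti),False,f))
for hd in (60,90,110):
  H=np.array([np.cos(rad(hd)),np.sin(rad(hd)),0])
  for ti in (0,50):
   for f in (1,-1):
    c,s=np.cos(rad(ti)),np.sin(rad(ti))
    lip=B-H*.04+[0,0,.128]; dx,dz=-.1095,.05
    t(('scoop',hd,ti,f),lip+H*(dx*c+dz*s)+np.array([0,0,dz*c-dx*s]),tilt(rad(hd),rad(ti),True,f))
manip.movep([.45,.10,.36],down(-np.pi/2).tolist())
im,d,c=shot('wrist','w1.png'); np.savez('w1.npz',im=im,d=d,xyz=c['xyz'],o=c['orientation'])
print(c, manip.observe()['time_s'])
E
```

```text
('pot', 90, 40, 1) [ 0.45  0.87 -1.18  2.17  1.19  1.62  1.7 ]
('bowl', 90, 40, 1) [-0.02  0.99 -1.18  1.69  1.05  1.88  1.66]
('pot', 90, 40, -1) [ 0.04  0.56 -0.58  2.18  0.98  1.19 -1.25]
('bowl', 90, 40, -1) [-0.13  0.85 -0.95  1.69  0.93  1.71 -1.38]
('pot', 90, 50, 1) [ 0.34  0.95 -1.18  2.13  1.19  1.84  1.6 ]
('bowl', 90, 50, 1) [-0.18  0.95 -1.    1.62  0.99  1.95  1.7 ]
('pot', 90, 50, -1) [-0.06  0.63 -0.58  2.15  1.    1.38 -1.35]
('bowl', 90, 50, -1) [-0.2   0.93 -0.96  1.62  0.98  1.92 -1.42]
('pot', 110, 40, 1) [ 0.45  0.82 -1.18  2.24  1.37  1.52  1.92]
('bowl', 110, 40, 1) [-0.02  0.95 -1.18  1.77  1.23  1.8   1.93]
('pot', 110, 40, -1) [-0.02  0.51 -0.52  2.27  1.19  1.05 -1.12]
('bowl', 110, 40, -1) [-0.09  0.85 -1.03  1.77  1.14  1.67 -1.16]
('pot', 110, 50, 1) [ 0.33  0.9  -1.18  2.25  1.39  1.75  1.79]
('bowl', 110, 50, 1) [-0.19  0.89 -0.99  1.74  1.19  1.84  1.93]
('pot', 110, 50, -1) [ 0.1   0.67 -0.83  2.25  1.3   1.43 -1.3 ]
('bowl', 110, 50, -1) [-0.16  0.94 -1.07  1.73  1.23  1.9  -1.24]
('pot', 135, 40, 1) [-0.87  0.47  0.53  2.41  1.47  0.42  2.11]
('bo
[... 1164 characters left out ...]
.2   0.41 -0.72  1.91  0.33  0.95 -2.24]
('scoop', 90, 50, 1) [-0.27  0.72 -0.81  1.57  0.85  1.92  0.33]
('scoop', 90, 50, -1) [-1.14  0.63  0.53  1.63  0.38  1.51 -2.32]
('scoop', 110, 0, 1) [ 0.46  0.71 -1.21  1.78  0.72  1.18  0.95]
('scoop', 110, 0, -1) [ 0.24  0.52 -0.8   1.79  0.43  1.02 -1.95]
('scoop', 110, 50, 1) [-0.15  0.78 -1.07  1.68  1.14  1.93  0.48]
('scoop', 110, 50, -1) [-0.94  0.52  0.14  1.73  0.7   1.41 -2.32]
{'fx': 327.2029451906947, 'fy': 327.2029451906947, 'cx': 322.23593439357717, 'cy': 200.92798837831762, 'k1': -0.02115346872210562, 'xyz': array([0.52150787, 0.09891087, 0.48820014]), 'orientation': array([-2.86973952e-01,  3.33909646e-04, -1.57246344e+00])} 2.8583
```

View pics/w1.png

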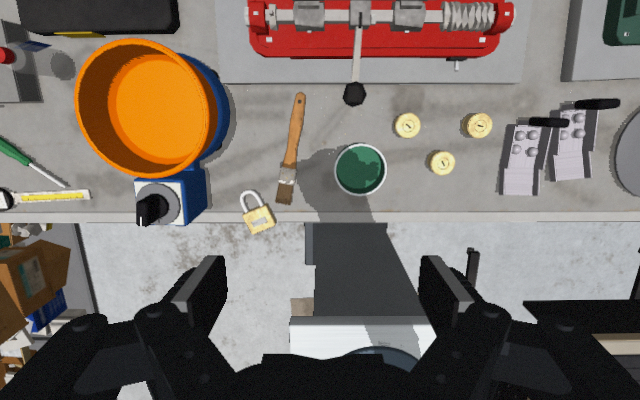

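The wrist view from 0.36 m shows everything. The brush runs from its handle end (300,95) to its tip (285,202), with the pot at (360,169) and cylinders at (407,125), (479,125) and (442,162). The scoop handles are at (548,123) and (597,104), the timer knob is near (150,209), and the lever ball is at (354,94).

```bash
cat >> h.py <<'E'
def circ(p):
    A=np.c_[2*p[:,:2],np.ones(len(p))]
    for _ in range(4):
        s=np.linalg.lstsq(A,(p[:,:2]**2).sum(1),rcond=None)[0]; r=np.sqrt(s[2]+s[0]**2+s[1]**2)
        e=abs(np.hypot(*(p[:,:2]-s[:2]).T)-r); k=e<max(.003,np.median(e)*2); p,A=p[k],A[k]
    return s[:2],r,len(p)
def rect(p):
    """min-area rectangle of xy points: centre, long-axis unit vector, (long,short)"""
    (cx,cy),(w,h),a=cv2.minAreaRect((p[:,:2]*1000).astype(np.float32)); a=np.radians(a)
    if w<h: a+=np.pi/2; w,h=h,w
    return np.array([cx,cy])/1000,np.array([np.cos(a),np.sin(a)]),(w,h)
def box(P,x0,x1,y0,y1,z0,z1):
    return (P[...,0]>x0)&(P[...,0]<x1)&(P[...,1]>y0)&(P[...,1]<y1)&(P[...,2]>z0)&(P[...,2]<z1)
def cyls(im,P):
    hsv=cv2.cvtColor(im,cv2.COLOR_RGB2HSV)
    m=(hsv[...,0]>18)&(hsv[...,0]<36)&(hsv[...,1]>50)&(hsv[...,2]>90)&box(P,.40,.55,-.2,.03,.02,.045)
    n,l,st,ce=cv2.connectedComponentsWithStats(m.astype(np.uint8))
    return [ (ce[i],st[i,4]) for i in range(1,n) if st[i,4]>60]
E
python3 - <<'E'
from h import *
z=np.load('w1.npz'); im,d=z['im'],z['d']; c=manip.get_calibration('wrist'); c['xyz']=z['xyz'];c['orientation']=z['o']
P=cloud(d,c); hsv=cv2.cvtColor(im,cv2.COLOR_RGB2HSV)
print('bowl',circ(P[box(P,.38,.65,.2,.42,.107,.118)&(hsv[...,0]<20)]))
print('pot',circ(P[box(P,.38,.5,0,.1,.025,.036)]))
m=box(P,.35,.6,.1,.2,.004,.03)&(P[...,0]<.53); m[:,:262]=0;m[:,318:]=0
p=P[m]; print('brush',rect(p),len(p), p[:,2].max())
for (u,v),z in (((300,95),.011),((285,202),.008)): print(onplane(c,(u,v),z))
for ce,a in cyls(im,P): print('cyl',onplane(c,ce,.03)[0].round(4),a)
k=box(P,.36,.44,.25,.35,.12,.15); p=P[k]; print('knob',rect(p),np.median(p,0))
k=box(P,.40,.6,-.23,-.15,.06,.085); print('ha',rect(P[k]),k.sum())
k=box(P,.40,.6,-.33,-.235,.06,.085); print('hb',rect(P[k]),k.sum())
k=box(P,.5,.62,.03,.11,.08,.16); p=P[k];print('lever',p.min(0),p.max(0))
print('behind bowl', np.nanmin(P[20:60,80:180].reshape(-1,3),0),np.nanmax(P[20:60,80:180].reshape(-1,3),0))
for f in (1,-1): print(manip.solve_ik([.46,.14,.015],down(f*np.pi/2).tolist()))
E
```

```text
bowl (array([0.5144131 , 0.30104965]), np.float64(0.0725491476302708), 2292)
pot (array([0.4329317 , 0.04526278]), np.float64(0.0359300909900321), 469)
brush (array([0.43657724, 0.14862943]), array([-0.93997539,  0.34124223]), (191.15478515625, 41.72467041015625)) 1621 0.018828538999141997
[[0.53435144 0.12997858 0.011     ]]
[[0.37816854 0.15636056 0.008     ]]
cyl [ 0.4943 -0.0182  0.03  ] 450
cyl [ 0.4945 -0.1162  0.03  ] 530
cyl [ 0.4419 -0.0703  0.03  ] 432
knob (array([0.40265359, 0.30563376]), array([-0.98827337,  0.15269494]), (30.76573371887207, 14.450857162475586)) [0.40444422 0.30229905 0.13546715]
ha (array([ 0.5012453 , -0.19608319]), array([0.03803887, 0.99927626]), (27.48212242126465, 12.012057304382324)) 245
hb (array([ 0.52428302, -0.25606607]), array([-0.12103777,  0.9926479 ]), (29.646793365478516, 12.256420135498047)) 285
lever [0.51894391 0.0301412  0.08012833] [0.61996918 0.10998582 0.13841932]
behind bowl [ 0.56891555  0.25221405 -0.0052958 ] [0.63144163 0.43777591 0.11442114]
[ 0.54572267  1.03437048 -1.34520459  2.11967281  1.18969089  1.12557036
  0.14636382]
[ 0.09407689  0.58241041 -0.59985778  2.1405723   0.59549119  0.58665472
 -2.50939366]
```

```bash
cat >> h.py <<'E'
def ob(): return manip.observe()
def place(pt_tool,target,o):
    """TCP position that brings the tool-frame point to the world target at attitude o"""
    return np.array(target)-rot(o).apply(pt_tool)
def ml(p,o=None,feed=.15): manip.movel(list(map(float,p)),None if o is None else list(map(float,o)),feed=feed)
def mp(p,o): manip.movep(list(map(float,p)),list(map(float,o)))
def probe(dz,lim=2.,step=.002):
    """creep down by at most dz until the outside force changes by lim"""
    f0=np.array(ob()['force']); p=np.array(ob()['tool_pos']); n=int(dz/step)
    for i in range(n):
        p[2]-=step; ml(p,feed=.03)
        if np.linalg.norm(np.array(ob()['force'])-f0)>lim: break
    return p,np.linalg.norm(np.array(ob()['force'])-f0)
TIP=np.array([-.095,0,.009])
E
python3 - <<'E'
from h import *
h0=np.radians(170.4); o=down(h0+np.pi/2)
g=np.array([.3785,.1563,0])-.095*np.array([np.cos(h0),np.sin(h0),0])
print(g,manip.solve_ik([g[0],g[1],.015],o.tolist()))
mp(g+[0,0,.10],o); ml(g+[0,0,.015],feed=.08)
manip.gripper_close(60); s=ob(); print(s['gripper_width'],s['grip_force'],s['tool_pos'],s['force'])
ml(g+[0,0,.20],feed=.2)
h1=np.radians(110); o1=tilt(h1,np.radians(50)); pot=np.array([.434,.046,0])
p=place(TIP,pot+[0,0,.13],o1); print('hi',p, manip.solve_ik(p.tolist(),o1.tolist()), manip.solve_ik(place(TIP,pot+[0,0,.01],o1).tolist(),o1.tolist()))
mp(p,o1); print(ob()['time_s'],ob()['gripper_width'])
shot('scene','s2.png'); im,_,_=shot('wrist'); cv2.imwrite('pics/w2.png',im[:,:,::-1])
E
```

```text
[0.47216962 0.14045697 0.        ] [ 0.09638119  0.59433925 -0.59683439  2.1141404   0.59028106  0.6009505
 -2.65954449]
0.21082590663757622 58.47853176703211 [0.47243089 0.14057104 0.01538598] [-0.04217553 -0.19839021  3.97536472]
hi [ 0.45252738 -0.00490355  0.20855931] [ 0.3398071   0.54793146 -1.17375139  2.18775306  1.17177445  1.60821982
  2.04164388] [ 0.29319002  0.91890257 -1.18401651  2.24679083  1.3770786   1.76717214
  1.75271384]
10.4667 0.2090830755294345
```

```bash
python3 -c "
import cv2;a=cv2.imread('pics/s2.png')[120:320,200:480];cv2.imwrite('pics/s2c.png',cv2.resize(a,None,fx=2.8,fy=2.8))"
```

```text
(no output)
```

View pics/s2c.png

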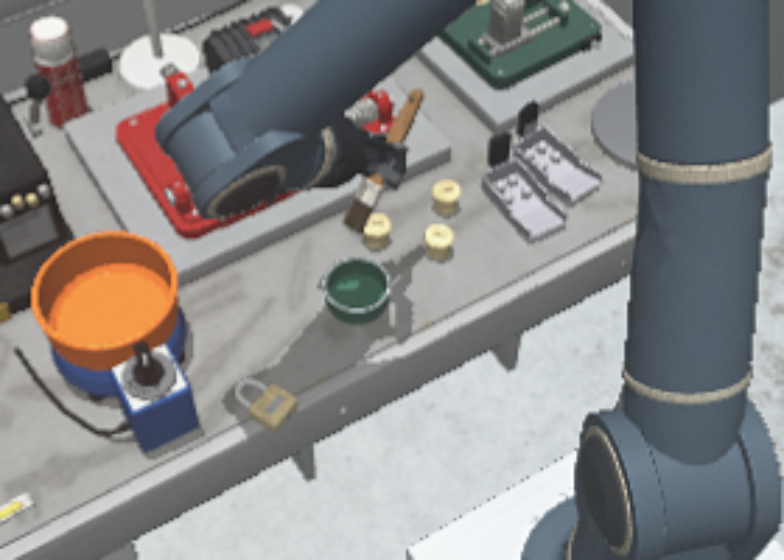

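The brush is held tilted, its bristle tip at crop (357,222), i.e. pixel (327.5,199.3), above the pot. All three cylinders are undisturbed.

```bash
python3 - <<'E'
from h import *
c=manip.get_calibration('scene'); s=ob()
print('tip seen',onplane(c,(327.5,199.3),.13),'expected',np.array(s['tool_pos'])+rot(s['tcp_rot']).apply(TIP))
h1=np.radians(110); o1=tilt(h1,np.radians(50)); pot=np.array([.434,.046,0])
ml(place(TIP,pot+[0,0,.022],o1),o1,feed=.12)
p,f=probe(.016,1.5); s=ob(); print('pot',f,np.array(s['tool_pos'])+rot(s['tcp_rot']).apply(TIP),s['gripper_width'])
manip.sleep(.3)
ml(p+[0,0,.2],feed=.2)
B=np.array([.5144,.3010,0]); 
mp(place(TIP,B+[0,0,.17],o1),o1)
ml(place(TIP,B+[0,0,.075],o1),o1,feed=.12)
p,f=probe(.026,1.5); s=ob(); print('bowl',f,np.array(s['tool_pos'])+rot(s['tcp_rot']).apply(TIP),s['gripper_width'])
manip.sleep(.3); ml(p+[0,0,.15],feed=.2); print(ob()['time_s'],ob()['gripper_width'],ob()['joint_positions'])
shot('scene','s3.png')
E
python3 -c "
import cv2;a=cv2.imread('pics/s3.png')[120:320,180:460];cv2.imwrite('pics/s3c.png',cv2.resize(a,None,fx=2.8,fy=2.8))"
```

```text
tip seen [[0.43984604 0.03960531 0.13      ]] expected [0.43401186 0.04599533 0.13001387]
pot 5.107777937268214 [0.43460124 0.04559259 0.00696127] 0.20946859397444012
bowl 3.49325098504975 [0.51463863 0.30128588 0.05975424] 0.21242304287733713
20.2583 0.20767676284051 [-0.19164956  0.70765797 -1.02998401  1.62687188  1.08889445  1.94306727
  2.11820188]
```

View pics/s3c.png

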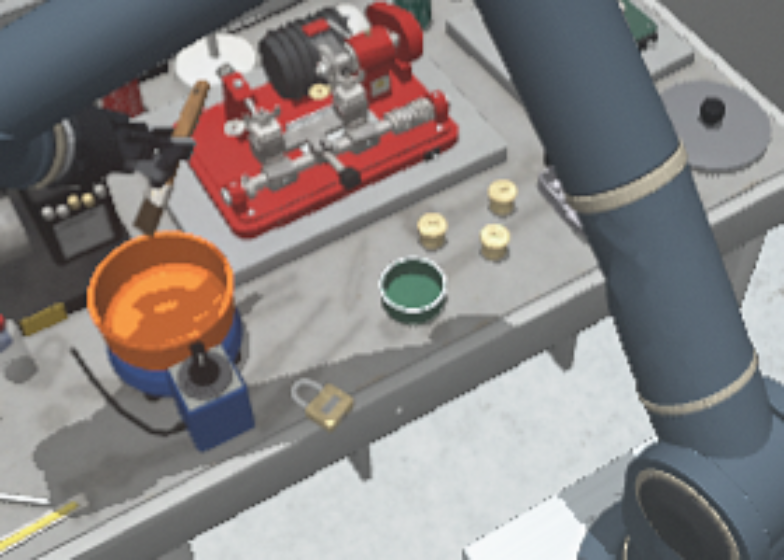

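The pot contact came at tip z 0.007 and the bowl contact at 0.060, so both touches happened. The picture shows fresh paste marks on the bowl floor at about (160,290). Next I lay the brush back and start on the cylinders.

```bash
cat >> h.py <<'E'
BOWL=np.array([.5144,.3010,0])
def best(p,a):
    """down attitude with closing axis a (mod pi) that needs the least joint travel"""
    q0=np.array(ob()['joint_positions']); c=[]
    for k in (0,np.pi):
        q=manip.solve_ik(list(map(float,p)),down(a+k).tolist())
        if q is not None: c.append((np.abs(np.array(q)-q0).max(),a+k))
    return down(min(c)[1])
def cylinder(guess,axis,ang,r=.022):
    guess=np.array([*guess,0.]); o=best(guess+[0,0,.21],axis); mp(guess+[0,0,.21],o)
    im,d,c=shot('wrist'); L=[onplane(c,ce,.03)[0] for ce,a in cyls(im,cloud(d,c))]
    print('seen',np.round(L,4))
    g=min(L,key=lambda q:np.hypot(*(q-guess)[:2])); g[2]=0
    if np.hypot(*(g-guess)[:2])>.012: print('MOVED'); return False
    ml(g+[0,0,.06],o,.25); ml(g+[0,0,.020],feed=.1); manip.gripper_close(50); print('w',ob()['gripper_width'])
    ml(g+[0,0,.20],feed=.3)
    t=BOWL+[r*np.cos(ang),r*np.sin(ang),0]; o=best(t+[0,0,.2],ang+np.pi/2); mp(t+[0,0,.2],o)
    ml(t+[0,0,.084],feed=.2); s=ob(); print('w',s['gripper_width'],s['force'])
    manip.gripper_open(); ml(t+[0,0,.2],feed=.3); print('t',ob()['time_s']); return True
E
python3 - <<'E'
from h import *
h0=np.radians(170.4); o=down(h0+np.pi/2); g=np.array([.472,.140,0])
mp(g+[0,0,.2],o); ml(g+[0,0,.04],feed=.2); ml(g+[0,0,.016],feed=.05); print(ob()['force'])
manip.gripper_open(); ml(g+[0,0,.2],feed=.25); print(ob()['time_s'])
if cylinder((.4943,-.0182),np.pi/2,0): cylinder((.4419,-.0703),np.pi/2,np.radians(120))
im,_,_=shot('wrist','w4.png')
E
```

```text
[ 0.08718048  0.38671675 -0.41880692]
26.5917
seen [[ 0.4953 -0.0186  0.03  ]
 [ 0.4953 -0.1165  0.03  ]
 [ 0.4438 -0.0709  0.03  ]]
w 0.3768763178609446
w 0.3732375291883225 [-0.07016088  0.63455709 -0.49650596]
t 32.975
seen [[ 0.4947 -0.1175  0.03  ]
 [ 0.443  -0.072   0.03  ]]
w 0.37796557752877075
w 0.37629636620168816 [-0.27666401  0.88356243 -0.66900701]
t 40.3583
```

View pics/w4.png

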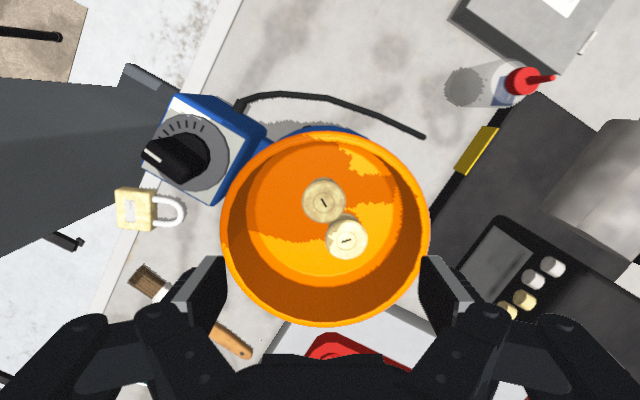

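Two cylinders stand in the bowl at (324,201) and (347,239). The brush lies flat, and the padlock and oil bottle are untouched. Next is the third cylinder, then a look at the scoops.

Run:
```python
from h import *
print(cylinder((.4947,-.117),np.radians(-45),np.radians(240)))
o=best([.46,-.22,.3],0); mp([.46,-.22,.3],o)
im,d,c=shot('wrist','w5.png'); P=cloud(d,c)
for n,b in (('ha',(.45,.6,-.226,-.15)),('hb',(.45,.6,-.33,-.226))):
    k=box(P,*b,.066,.085); r,ax,wh=rect(P[k]); print(n,r,np.degrees(np.arctan2(ax[1],ax[0])),wh,k.sum(),np.median(P[k][:,2]))
m=box(P,.38,.53,-.32,-.15,.015,.035); p=P[m]
for n,s in (('a',p[:,1]>-.228),('b',p[:,1]<=-.228)): print('walls',n,rect(p[s]))
```

```text
seen [[ 0.4953 -0.117   0.03  ]]
w 0.3748518440782834
w 0.37667797859298396 [-0.88244307 -0.2798263  -1.42524579]
t 47.9833
True
ha [ 0.50094745 -0.1964753 ] 88.23558807373047 (27.04155921936035, 12.007204055786133) 274 0.07291296536959324
hb [ 0.52419153 -0.25673517] 97.43299055099487 (28.248231887817383, 12.07611083984375) 247 0.07281992233118001
walls a (array([ 0.44601926, -0.19590378]), array([-0.99966314,  0.02595412]), (109.00684356689453, 53.44770812988281))
walls b (array([ 0.47136887, -0.26236127]), array([0.99344918, 0.11427483]), (111.07005310058594, 55.03303146362305))
```

View pics/w5.png

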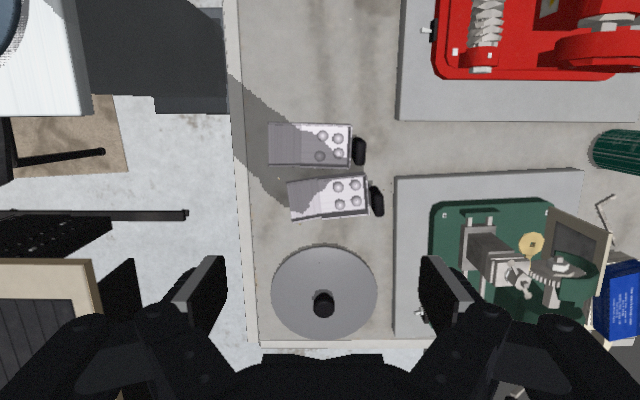

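```bash
cat >> h.py <<'E'
LIP=np.array([0,.1095,.0465])
def lipz(t): return .129-.011*min(t/20,1)
def pour(hx,hy,hd,hp=np.radians(90)):
    h=np.array([hx,hy,0]); o0=tilt(hd,0,True)
    mp(h+[0,0,.16],o0); ml(h+[0,0,.060],feed=.12); manip.gripper_close(80); print('w',ob()['gripper_width'],ob()['force'])
    ml(h+[0,0,.23],feed=.15)
    H=np.array([np.cos(hp),np.sin(hp),0]); L=BOWL-.04*H
    o=tilt(hp,0,True); p=place(LIP,L+[0,0,lipz(0)],o); up=np.array([p[0],p[1],.23])
    ml(up,o,.15); ml(p,feed=.08); manip.sleep(.2); print('w',ob()['gripper_width'],'lip',np.array(ob()['tool_pos'])+rot(ob()['tcp_rot']).apply(LIP))
    T=list(range(6,55,6))
    for t in T:
        o=tilt(hp,np.radians(t),True); ml(place(LIP,L+[0,0,lipz(t)],o),o,.06)
    manip.sleep(.8); print('t',ob()['time_s'],'w',ob()['gripper_width'])
E
python3 - <<'E'
from h import *
hd=np.radians(178.4)
print(manip.solve_ik([.501,-.1965,.16],tilt(hd,0,True).tolist()))
pour(.501,-.1965,hd)
shot('scene','s6.png')
E
python3 -c "
import cv2;a=cv2.imread('pics/s6.png')[120:320,150:430];cv2.imwrite('pics/s6c.png',cv2.resize(a,None,fx=2.8,fy=2.8))"
```

```text
[-0.51087832  0.56651999  1.11716479  1.99043798 -0.62070457  0.97813138
 -2.25358536]
w 0.12153082988668581 [0.29179792 0.57199723 3.40248864]Traceback (most recent call last):
  File "<stdin>", line 4, in <module>
  File "h.py", line 90, in pour
    ml(up,o,.15); ml(p,feed=.08); manip.sleep(.2); print('w',ob()['gripper_width'],'lip',np.array(ob()['tool_pos'])+rot(ob()['tcp_rot']).apply(LIP))
    ~~^^^^^^^^^^
  File "h.py", line 53, in ml
    def ml(p,o=None,feed=.15): manip.movel(list(map(float,p)),None if o is None else list(map(float,o)),feed=feed)
                               ~~~~~~~~~~~^^^^^^^^^^^^^^^^^^^^^^^^^^^^^^^^^^^^^^^^^^^^^^^^^^^^^^^^^^^^^^^^^^^^^^^^
plant.IKError: the arm cannot follow that straight line within its joint ranges
[ WARN:0@0.008] global loadsave.cpp:275 findDecoder imread_('pics/s6.png'): can't open/read file: check file path/integrity
Traceback (most recent call last):
TypeError: 'NoneType' object is not subscriptable
```

```bash
python3 - <<'E'
s=open('h.py').read(); i=s.index('LIP='); s=s[:i]+'''
LIP=np.array([0,-.1095,.0465])
def sc(h,t=0): return tilt(h,np.radians(t),True,-1)
def lipz(t): return .129-.011*min(t/20,1)
def take(hx,hy,hd):
    h=np.array([hx,hy,0]); o0=sc(hd)
    mp(h+[0,0,.16],o0); ml(h+[0,0,.060],feed=.12); manip.gripper_close(80); print('w',ob()['gripper_width'],ob()['force'])
    ml(h+[0,0,.23],feed=.15)
def carry():
    for hp in map(np.radians,(90,100,110,120)):
        H=np.array([np.cos(hp),np.sin(hp),0]); p=place(LIP,BOWL-.04*H+[0,0,lipz(0)],sc(hp))
        try: ml([p[0],p[1],.23],sc(hp),.15)
        except manip.IKError: print('no line',hp); continue
        print('at',np.degrees(hp),np.round(ob()['joint_positions'],2)); return hp
def pour(hp):
    H=np.array([np.cos(hp),np.sin(hp),0]); L=BOWL-.04*H
    ml(place(LIP,L+[0,0,lipz(0)],sc(hp)),feed=.08); manip.sleep(.2)
    print('w',ob()['gripper_width'],'lip',np.array(ob()['tool_pos'])+rot(ob()['tcp_rot']).apply(LIP))
    for t in range(6,55,6):
        o=sc(hp,t); p=place(LIP,L+[0,0,lipz(t)],o)
        try: ml(p,o,.06)
        except manip.IKError: print('movep at',t); mp(p,o)
    manip.sleep(.8); print('t',ob()['time_s'],'w',ob()['gripper_width'])
'''
open('h.py','w').write(s)
E
python3 - <<'E'
from h import *
hd=np.radians(178.4); h=np.array([.501,-.1965,0])
ml(h+[0,0,.075],feed=.2); ml(h+[0,0,.061],feed=.05); manip.gripper_open(); ml(h+[0,0,.16],feed=.2)
print(manip.solve_ik((h+[0,0,.16]).tolist(),sc(hd).tolist()))
take(*h[:2],hd); hp=carry(); print(ob()['time_s'])
if hp:
    for t in (0,30,54):
        o=sc(hp,t); H=np.array([np.cos(hp),np.sin(hp),0]); print(manip.solve_ik(place(LIP,BOWL-.04*H+[0,0,lipz(t)],o).tolist(),o.tolist()))
shot('scene','s6.png')
E
python3 -c "
import cv2;a=cv2.imread('pics/s6.png')[80:320,120:440];cv2.imwrite('pics/s6c.png',cv2.resize(a,None,fx=2.5,fy=2.5))"
```

```text
[ 0.05606434  0.34761836  0.29808399  1.96319631 -0.13363564  0.84941769
  0.39789841]
w 0.12947783074492927 [0.07684492 0.18869005 3.60938268]
at 90.0 [-0.67  0.26  0.37  1.9  -0.11  1.   -1.82]
65.725
[-0.65239331  0.32799862  0.35591057  1.95572214 -0.14587525  0.88235166
 -1.79172917]
[-0.94301545  0.45652599  0.40137871  1.77921759  0.28209008  1.23797482
 -2.25804605]
[-1.08774112  0.65745075  0.43461937  1.61544676  0.44272954  1.56081089
 -2.37590651]
```

View pics/s6c.png

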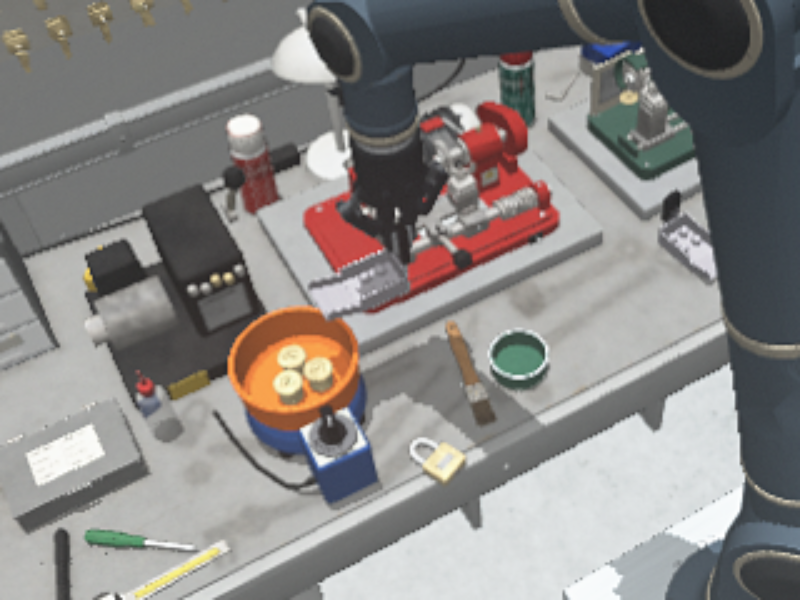

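The scoop is level with its lip towards the bowl, about (330,300) in the crop. The three cylinders stand in the bowl. Now the pour.

```bash
python3 - <<'E'
from h import *
pour(np.radians(90)); shot('scene','s7.png')
E
python3 -c "
import cv2;a=cv2.imread('pics/s7.png')[80:320,120:440];cv2.imwrite('pics/s7c.png',cv2.resize(a,None,fx=2.5,fy=2.5))"
```

```text
w 0.12338437991390439 lip [0.51480066 0.26115121 0.12958735]
t 70.6833 w 0.1248766720469876
```

View pics/s7c.png

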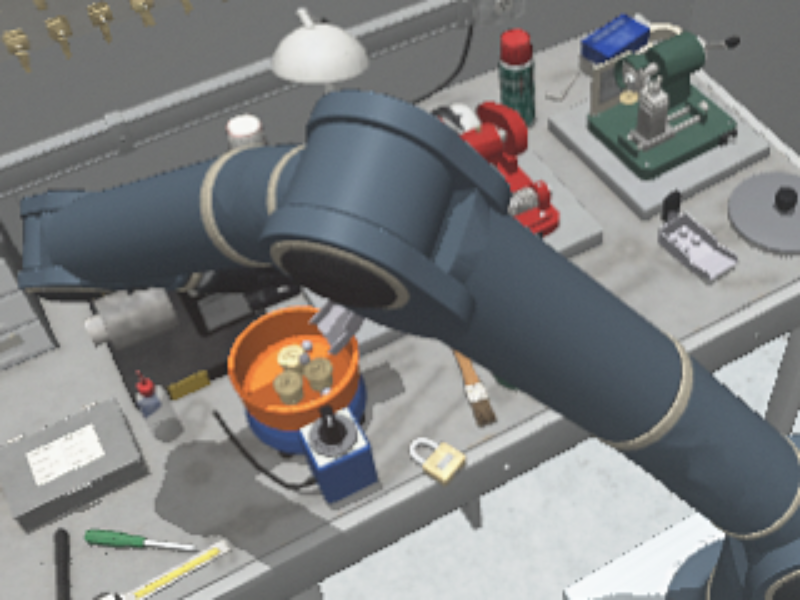

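The tipped scoop's lip is inside the rim at about (330,330) and some balls are visible among the cylinders. I level it, return it, and look into both scoop and bowl.

```bash
cat >> h.py <<'E'
def putback(hp,hx,hy,hd):
    H=np.array([np.cos(hp),np.sin(hp),0]); L=BOWL-.04*H
    for t in (36,18,0):
        o=sc(hp,t); ml(place(LIP,L+[0,0,max(lipz(t),.125)+.01],o),o,.12)
    p=np.array(ob()['tool_pos']); ml([p[0],p[1],.23],feed=.2)
    h=np.array([hx,hy,0]); ml(h+[0,0,.23],sc(hd),.25); ml(h+[0,0,.075],feed=.2); ml(h+[0,0,.0605],feed=.05)
    manip.gripper_open(); ml(h+[0,0,.16],feed=.2); print('t',ob()['time_s'])
E
python3 - <<'E'
from h import *
putback(np.radians(90),.501,-.1965,np.radians(178.4))
mp([.46,-.20,.3],best([.46,-.20,.3],0))
im,d,c=shot('wrist','w8.png'); P=cloud(d,c)
for n,b in (('ha',(.45,.6,-.226,-.15)),('hb',(.45,.6,-.33,-.226))):
    k=box(P,*b,.066,.085); r,ax,wh=rect(P[k]); print(n,r,np.degrees(np.arctan2(ax[1],ax[0])),wh)
E
python3 -c "
import cv2;a=cv2.imread('pics/w8.png')[60:360,160:480];cv2.imwrite('pics/w8c.png',cv2.resize(a,None,fx=2,fy=2))"
```

```text
t 77.1667
ha [ 0.50065073 -0.19699875] 88.47116088867188 (28.287317276000977, 11.989930152893066)
hb [ 0.5241535 -0.2560864] 95.51895761489868 (27.056692123413086, 11.936159133911133)
```

View pics/w8c.png

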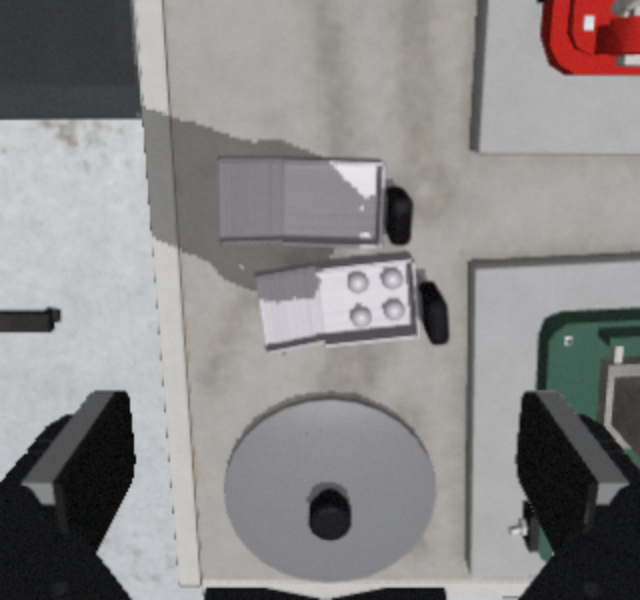

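Scoop a is empty and back level at (305,200) in the crop. Scoop b still holds its 4 balls at (375,295). Now scoop b: heading 186.7°, handle (0.524,-0.2565).

```bash
python3 - <<'E'
from h import *
hd=np.radians(186.5); take(.5242,-.2565,hd); hp=carry()
if hp:
    pour(hp); putback(hp,.5242,-.2565,hd)
    mp([.46,-.20,.3],best([.46,-.20,.3],0)); im,d,c=shot('wrist','w9.png'); P=cloud(d,c); np.savez('w9.npz',P=P,im=im)
    k=box(P,.37,.58,-.50,-.30,.033,.06); print('lid knob',circ(P[k]),np.median(P[k],0),k.sum(),rect(P[k]))
    k=box(P,.36,.6,-.50,-.29,.012,.024); r=rect(P[k]); print('lid flange',r)
    mp([.46,.24,.36],best([.46,.24,.36],np.pi/2)); shot('wrist','w10.png'); print(ob()['time_s'])
E
python3 -c "
import cv2;import numpy as np
a=cv2.imread('pics/w9.png')[60:360,160:480];b=cv2.imread('pics/w10.png');cv2.imwrite('pics/c10.png',np.hstack([a,b[0:300,100:480]]))"
```

```text
w 0.12845963425814014 [-0.887272   -0.10235346  3.94896979]
at 90.0 [-0.79  0.27  0.52  1.91 -0.16  1.   -1.77]
w 0.1261786603625255 lip [0.51478002 0.261139   0.12960242]
t 89.2583 w 0.12358520458245743
t 95.8833
lid knob (array([ 0.46219661, -0.40986052]), np.float64(0.011907655214979135), 267) [ 0.46230016 -0.40731893  0.04574276] 399 (array([ 0.46182138, -0.41138947]), array([0.72146082, 0.69245526]), (28.59545135498047, 28.121877670288086))
lid flange (array([ 0.48675098, -0.38967694]), array([0.99994212, 0.0107591 ]), (204.2092742919922, 200.00181579589844))
98.3167
```

View pics/c10.png

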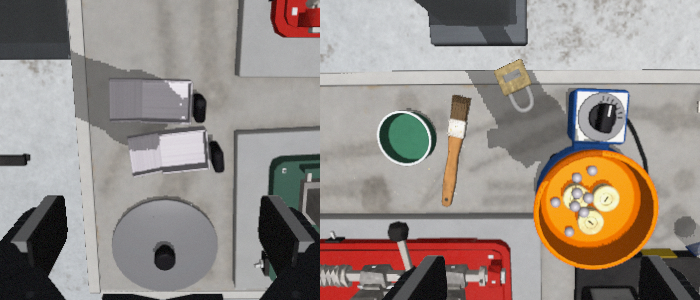

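Both scoops are empty and level. The bowl shows 3 cylinders and 8 balls (none outside), and the brush, padlock and pot are in place. Next I check the content height, then fetch the lid.

Run:
```python
from h import *
im,d,c=shot('wrist'); P=cloud(d,c)
m=np.hypot(P[...,0]-BOWL[0],P[...,1]-BOWL[1])<.06; z=P[m][:,2]; print('contents z',np.nanpercentile(z,[50,98,99.5,100]))
k=box(P,.42,.6,.2,.4,.108,.117)&(np.hypot(P[...,0]-BOWL[0],P[...,1]-BOWL[1])>.066); print('bowl',circ(P[k]))
k=box(P,.36,.44,.26,.35,.125,.15); print('timer',rect(P[k]),k.sum())
g=np.array([.462,-.411,0]); o=best(g+[0,0,.2],0); mp(g+[0,0,.2],o)
im,d,c=shot('wrist','w11.png'); P=cloud(d,c); k=box(P,.4,.52,-.48,-.34,.042,.055); r=rect(P[k]); print('lid knob',r,k.sum())
if np.hypot(*(r[0]-g[:2]))<.006 and k.sum()>100:
    g[:2]=r[0]; ml(g+[0,0,.037],feed=.12); manip.gripper_close(60); s=ob(); print('w',s['gripper_width'],s['force'])
    ml(g+[0,0,.25],feed=.25); print('f',ob()['force'],ob()['gripper_width'])
    print([manip.solve_ik([*BOWL[:2],.2],down(a).tolist()) for a in (0,np.pi/2,np.pi,-np.pi/2)],ob()['joint_positions'])
```

```text
contents z [0.08469828 0.4161505  0.41714888 0.42853906]
bowl (array([0.51326962, 0.30229259]), np.float64(0.07226478863815787), 1762)
timer (array([0.4022933 , 0.30679919]), array([-0.98533741,  0.17061709]), (30.35859489440918, 14.1571626663208)) 429
lid knob (array([ 0.46187   , -0.41232477]), array([0.01254689, 0.99992128]), (29.16870880126953, 27.979106903076172)) 804
w 0.3250120380880989 [0.10197755 0.35171318 4.38669226]
f [ 0.26674528 -0.48535108 -2.23630119] 0.3211532555004937
[array([-1.36250496,  0.61356191,  1.12386376,  1.82028787, -0.61770585,
        1.1118267 , -0.01698733]), array([-1.02412124,  0.42045974,  0.56529335,  1.80391345, -0.26409192,
        0.99291844,  1.21823238]), array([-0.4175139 ,  0.39562933, -0.23875687,  1.76767802,  0.10915297,
        0.99115422,  2.44319463]), array([-1.39794824,  0.66770176,  1.21020217,  1.82171303, -0.6869045 ,
        1.1520715 , -1.5237654 ])] [-0.00517232  0.51351213  0.96068656  1.70972089 -0.45352415  1.16311145
  1.08176532]
```

Run:
```python
from h import *
B=np.array([.5138,.3017,0]); o=best([*B[:2],.24],np.pi/2)
mp(B+[0,0,.24],o); ml(B+[0,0,.16],feed=.12); manip.sleep(.2)
p,f=probe(.025,3.); print(p,f,ob()['tool_pos'],ob()['force'],ob()['gripper_width'])
```

```text
[0.51428064 0.30196663 0.14089298] 4.670614195809933 [0.51466012 0.3021029  0.14160369] [-0.4372716  -0.33700068  3.19094681] 0.32388877014885614
```

Contact came at TCP z 0.141, the expected seated height. I release and check the lid's level and the timer bar.

Run:
```python
from h import *
manip.gripper_open(); p=np.array(ob()['tool_pos']); ml(p+[0,0,.1],feed=.2)
mp([.42,.26,.36],best([.42,.26,.36],np.pi/2)); im,d,c=shot('wrist','w12.png'); P=cloud(d,c)
r=np.hypot(P[...,0]-.514,P[...,1]-.302); k=(r>.025)&(r<.07)&(P[...,2]>.09)&(P[...,2]<.15); q=P[k]
s=np.linalg.lstsq(np.c_[q[:,:2]-[.514,.302],np.ones(len(q))],q[:,2],rcond=None)[0]; print('lid plane slope,z',s)
k=(r<.085)&(P[...,2]>.116)&(P[...,2]<.128); print('lid circle centre',rect(P[k]))
k=(r<.03)&(P[...,2]>.146)&(P[...,2]<.16); print('lid knob',rect(P[k]))
k=box(P,.36,.43,.26,.35,.130,.15); print('timer',rect(P[k]),k.sum(),np.median(P[k][:,2])); print(ob()['time_s'])
```

```text
lid plane slope,z [0.00157584 0.00124746 0.12034429]
lid circle centre (array([0.51330371, 0.30227777]), array([-0.52353088,  0.8520067 ]), (154.751708984375, 154.10594177246094))
lid knob (array([0.51325507, 0.3024274 ]), array([0.92200341, 0.38718175]), (28.340925216674805, 28.339048385620117))
timer (array([0.40141586, 0.30676059]), array([-0.98569369,  0.16854655]), (30.315887451171875, 14.27165412902832)) 363 0.13627713248289258
111.9
```

View pics/w12.png

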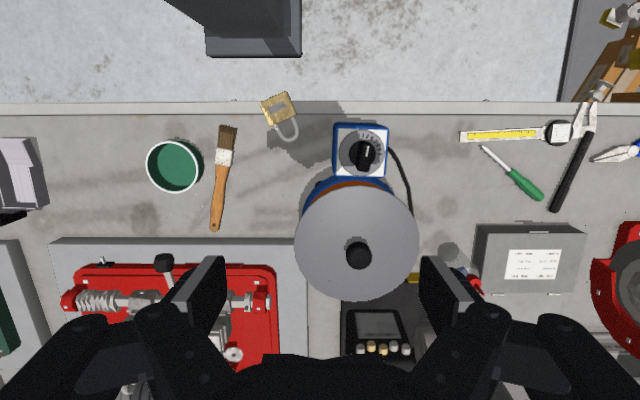

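The lid sits flat (plane slope under 0.2 %) and concentric. The timer knob is at (362,154) in the image, its bar along 170.3°. Now I turn it clockwise, stepping joint 7 alone until the stop torque shows.

Run:
```python
from h import *
K=np.array([.402,.3066,0]); o=best(K+[0,0,.22],np.radians(80.3)); mp(K+[0,0,.22],o)
print(np.round(ob()['joint_positions'],2)); ml(K+[0,0,.137],feed=.1); manip.gripper_close(60)
s=ob(); print('w',s['gripper_width'],s['force'],s['ft_torque']); q0=np.array(s['joint_positions']); q=q0.copy(); t0=np.array(s['ft_torque'])
for i in range(32):
    q[6]-=.05; manip.move_j(q.tolist()); s=ob(); dt=np.array(s['ft_torque'])-t0
    if i%6==0 or i>24: print(i,round(q[6]-q0[6],2),dt.round(3),np.round(s['force'],1))
    if i>20 and abs(dt[2])>.35: break
print('turned',q0[6]-s['joint_positions'][6],dt,s['time_s'],s['gripper_width'])
```

```text
[-1.26  0.24  0.63  1.98 -0.17  0.97  0.85]
w 0.1448030495897705 [-0.82006403 -0.09492602  4.63529377] [-0.16584709  0.20148457 -0.01158528]
0 -0.05 [ 0.132 -0.079 -0.036] [-0.9 -0.6  3. ]
6 -0.35 [ 0.484 -0.149 -0.017] [-0.3  1.4  1.8]
12 -0.65 [ 1.055 -0.553 -0.046] [ 1.7  3.7 -1.4]
18 -0.95 [ 1.258 -0.768 -0.057] [ 2.   5.3 -2.7]
24 -1.25 [ 1.271 -0.862 -0.048] [ 3.2  4.8 -2.9]
25 -1.3 [ 1.33e+00 -8.44e-01  1.00e-03] [ 3.3  5.4 -3.6]
26 -1.35 [ 1.342 -0.896 -0.02 ] [ 3.6  4.6 -3.1]
27 -1.4 [ 1.275 -0.909  0.009] [ 2.7  5.2 -3.9]
28 -1.45 [ 1.251 -0.941  0.393] [ 2.8  4.5 -3. ]
turned 1.4464952175196315 [ 1.25089294 -0.94075937  0.39328168] 121.4333 0.14598577743086144
```

Run:
```python
from h import *
q=np.array(ob()['joint_positions']); q[6]-=.04; manip.move_j(q.tolist()); s=ob(); print(s['ft_torque'],s['force'])
q[6]+=.03; manip.move_j(q.tolist()); manip.gripper_open(); p=np.array(ob()['tool_pos']); ml(p+[0,0,.1],feed=.15)
mp([.42,.26,.36],best([.42,.26,.36],np.pi/2)); im,d,c=shot('wrist','w13.png'); P=cloud(d,c)
r=np.hypot(P[...,0]-.514,P[...,1]-.302); k=(r>.025)&(r<.07)&(P[...,2]>.09)&(P[...,2]<.15); q=P[k]
print('lid plane',np.linalg.lstsq(np.c_[q[:,:2]-[.514,.302],np.ones(len(q))],q[:,2],rcond=None)[0])
k=(r<.03)&(P[...,2]>.146)&(P[...,2]<.16); print('lid knob',rect(P[k])[0])
k=box(P,.36,.43,.26,.35,.130,.15); ce,ax,wh=rect(P[k]); a=np.degrees(np.arctan2(ax[1],ax[0])); print('timer',ce,a%180,wh)
dv=np.array([.5135,.3022])-ce; print('tumbler yaw',np.degrees(np.arctan2(dv[1],dv[0])),ob()['time_s'])
```

```text
[ 0.78418277 -0.48274868  1.22035357] [ 2.64526087  3.43642291 -1.90653119]
lid plane [-1.24225146e-03  8.71321149e-05  1.20510733e-01]
lid knob [0.51420673 0.30175644]
timer [0.40252405 0.30636447] 88.34028625488283 (30.405101776123047, 14.413800239562988)
tumbler yaw -2.149066763772601 124.8417
```

View pics/w13.png

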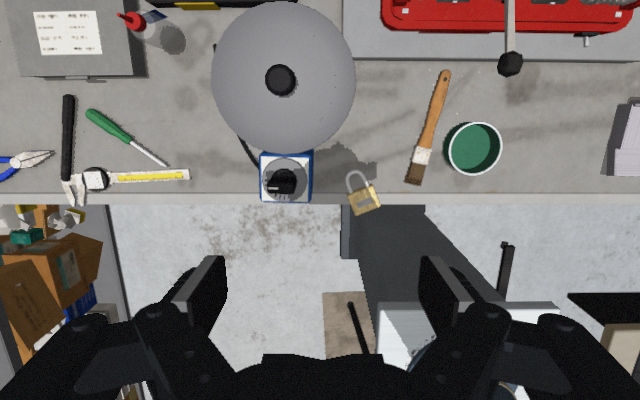

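The timer bar at (280,184) now lies 90° across the tumbler's axis, at its stop. The lid is flat at (283,78), and the brush, pot, padlock and oil bottle are all as they should be. I hand in.

```bash
python3 -c "
from plant import manip
print(manip.job_done(), manip.observe()['time_s'])"
```

```text
the job is handed in; nothing more can be done
the job is handed in; nothing more can be done
```

I handed the job in about 125 s into the 210 s limit: brush dipped and dabbed, all three cylinders and all eight balls in the bowl, lid seated flat, timer at its stop, brush and both empty scoops back on the bench, and oil bottle and padlock not moved.

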